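Test a hand pump's return spring and file the pump

ROBOT

A 6-joint arm with a two-finger parallel gripper is mounted at the origin on the work surface. World frame = base frame: x ahead of the robot, y to its left, z up, the work surface at z = 0. Lengths are in m, angles in rad, forces in N, time in s.
With the tool pointing down it reaches from about 0.3 to 0.875 m from the base axis. Payload 6.4 kg.
Tool frame: the origin (TCP) lies at the very end of the fingers, on their centre line; the grasp point (between the pads) lies ctrl.pinch_z behind it (ctrl.pinch_z is the distance from the TCP to the grasp point, in m); y points along the fingers, z is the direction in which the jaws open and shut, and the axes are right-handed (so a half turn about y gives the same grasp; the last joint's range is limited). The gripper opens to 85 mm and grips with 20 to 120 N. Pads are 22 mm wide; open, the fingers measure 114 mm over their backs; the gripper's body (76 mm by 85 mm) begins 54 mm behind the grasp point. The pads swing forward as they close: fully open they stand 13 mm farther back than shut.
Start: joints at [0.926, 0.181, 1.607, -0, 1.354, -0.206], TCP at [0.244, 0.521, 0.231] pointing down, gripper open.
Joint ranges: [-2.99, 2.99], [-0.89, 2.07], [0.3, 2.58], [-1.14, 4.28], [0, 2.63], [-3.12, 3.12]. Speed limits (rad/s): [2.57, 2.57, 3.01, 3.14, 3.14, 3.14].

INTERFACE

Orientations are given as a unit quaternion [w, x, y, z].
In Python, from bench import ctrl gives the robot as it stands.
- The arm moves only by the shell command python3 -m pendant 'ROWS'. ROWS is JSON, one flat list of numbers, 7 for each row, row after row: the shift along the world's x, y, z in m, then the turn, a rotation vector about the world's x, y, z in degrees, then the finger opening in m, from 0 to 0.0854. In form: [tx, ty, tz, rx, ry, rz, hand, tx, ty, tz, rx, ry, rz, hand, ...]. A call has 1 to 12 rows; each row shifts and turns the commanded pose from where the row before left it; what a row does not reach is not made up. A row lasts 1/8 s, in which the tool goes at most 62.5 mm and 10.7 degrees, less where a joint would pass 70% of its speed; a pose out of reach is approached as far as the arm can. A call with a gripper value outside its range is refused whole. The fingers move at their own pace and stop on an object; the grip force is fixed at half the most. Time passes only in rows, so rows that do not move let the fingers close. It gives the time, the measured TCP pose, the force and the opening at its end, in the units of the state.
- ctrl.get_obs(): the state, without advancing time (a new reading comes with each control period).
- ctrl.camera(name): name is "scene" or "side" or "wrist"; returns the picture (400x640x3 uint8, red, green, blue); there is no depth.
- ctrl.camera_info(name): a dict with "fx", "fy", "cx", "cy" (pixels), "k1" (the pictures are not rectified: a ray, as slopes to the right and down, at radius r is drawn at 1 + k1 r^2 times it, then the intrinsics apply), "origin" and "rotation" of the camera in the world; the wrist camera has in their place "tool_from_camera" (4x4, takes a point from camera to tool coordinates, whose origin is the TCP and whose axes are the tool frame's). Camera axes: x right, y down, z forward; pixel columns grow to the right and rows downward; lengths in m; the calibration is good to about 2 mm. A picture is of the moment at which its call begins: read the wrist's pose just before it. camera_info takes no time and is no camera call.
- ctrl.hand_in(): hands the job in, once; it reports no verdict.
Trained networks look in the newest picture that a camera, given by its name, has taken for a name from the list of things; names that differ only in an ending like _2 or _b are one class to them, and where a whole thing is asked for, a point or a joint stands for the part that bears it (a point fixed in the world has none). Each returns a list of dicts, best first, with "score" (0 to 1); they miss things now and then, are a little off and sometimes report something else, mostly with a low value. They report only what shows in the picture. A call takes as long as a camera call. They do not tell look-alikes from the thing itself.
- ctrl.silhouettes(target, camera): "mask" (400x640 bool, what is visible of it) and "bbox" ([left, top, right, bottom] in pixels, round what is visible of it).
The state is a dict: "time_s": time; "q": joint angles; "dq": joint speeds; "joint_efforts": joint torques, N m; "eef_pos": TCP position; "eef_rot": TCP orientation; "wrist_force": force on the tool from outside, world axes, zero at the start; "torque": the same for the moment, N m; "opening": opening from 0.0 (shut) to 1.0 (fully open).
Only numpy, scipy, OpenCV 4.12 (cv2) and the standard library are available. Lean on these libraries where they do the work, as an engineer would, in place of code of your own. Each camera call takes 0.05 s, during which the arm holds its last target.

TASK

The return spring of the cupping hand pump stands in the spring tester: before you move the pump, set the steel test weight upright on the middle of the tester's plate, let go and let it settle, and see where the pointer on the plate stops against the reference mark on the post. If the pointer stops above the mark the spring is good, so lay the pump flat inside the shallow tray; if it stops below the mark the spring is tired, so lay it flat inside the deep box (if the two are about level, either place is right). Leave the weight standing on the plate, and leave the glass cups and the other things on the table where they are.

Things in the scene. Friction and masses are not known exactly. Their poses are not given: they have to be found in the camera images.
- tester: Spring tester, fixed to the table: grey base 25 mm high, 130 mm along its own x, from 60 mm on its -y side to 112 mm on its +y side. Origin on the table under the axis of the plate. A 16 mm square steel post, 145 mm high, stands at its own y = +100 mm. A steel coil spring (54 mm across) stands on the base and carries the plate.
- plate (a joint): How far the tester's plate is pushed down, in m: about 0 (within 2 mm) unloaded, at most 0.065. With the weight on it the plate settles, within 2 s, somewhere from 30 to 50 mm down (not the same each time).
- plate_top (a point): Centre of the top face of the plate, a level aluminium disc 90 mm across and 8 mm thick; 125 mm above the table when unloaded. Moves down with the plate.
- pointer (a point): Tip of the pointer: a flat bar 10 mm wide, 6 mm thick, that sticks out of the plate's rim towards the post; half-way up its thickness (4 mm below the plate's top face), 68 mm from the plate's axis towards the post. Moves with the plate.
- mark_tip (a point): Tip of the reference mark: a flat bar of 6 mm thickness on a steel collar clamped on the post, that points from the post to the pointer and stands 3 mm clear of it; half-way up its thickness. It is fixed, at a different height in each test. z up.
- weight_knob (a point): Steel test weight, 0.5 to 0.7 kg: round foot 68 mm across and 18 mm high, thin neck, and a round knob 28 mm across from 40 to 66 mm above its underside, 68 mm high in all. The point is on its axis in the middle of the knob, 53 mm above its underside. z is its axis.
- pump_mid (a point): Hand pump, 0.12 to 0.2 kg, 140 mm long, lying along its own y: grey round barrel 32 mm across and 84 mm long between two black square end caps of 40 mm, a nozzle at +y and a small T handle at -y. The point is in the middle of the barrel, 20 mm above what it lies on.
- tray: Shallow open steel tray (good pumps), fixed, 150 mm (own x) by 190 mm (own y) outside, 22 mm high, walls and floor 4 mm. Origin under its centre on the table, z up. Tray and box can stand on either side.
- bin: Deep open steel box (tired pumps), fixed, 150 mm (own x) by 190 mm (own y) outside, 60 mm high, walls and floor 4 mm. Origin under its centre on the table, z up.
- cup_a: Bystander: bulb-shaped glass cup mouth down, 68 mm across, 77 mm high. Origin under its centre.
- cup_b: Bystander: bulb-shaped glass cup mouth down, 80 mm across, 90 mm high. Origin under its centre.
- cup_c: Bystander: bulb-shaped glass cup mouth down, 88 mm across, 99 mm high. Origin under its centre.
- jar: Bystander: white jar, 72 mm across, 85 mm high. Origin under its centre.
- bowl: Bystander: white bowl, 110 mm across, 45 mm high. Origin under its centre.
- forceps: Bystander: steel forceps, flat on the table, about 210 mm long. Origin at the middle.
Mind the look-alikes: they are no part of the job. Leave any black, brown or green look-alike of the part that bears weight_knob alone.

How it is judged:
By the outcome, as a careful person would: the job done as asked, in the order asked, and still so for the second after the job is handed in, with the robot touching nothing.
It also fails if it takes over 54 s, if anything falls off the work surface, if the arm or the gripper's body presses on something with over 40 N, if the wrist force passes 120 N, or if a joint passes its speed limit or range.

## Working session

There is one attempt and no reset: what is moved stays moved. The work goes in short steps, Python scripts to look and compute and a shell command to move; the robot and the scene stay as the last step left them, time stands still between calls to the robot, and variables do not carry over. Pictures are saved under pics/ and viewed, and the job is handed in when it is done.

```bash
ls; mkdir -p pics; cat > h.py <<'E'
import numpy as np, cv2
from bench import ctrl
def save(name,fn):
    im=ctrl.camera(name); cv2.imwrite('pics/'+fn,im[:,:,::-1]); np.save('pics/'+fn+'.npy',im); return im
def info(name): return ctrl.camera_info(name)
def campose(name):
    i=info(name)
    if 'origin' in i: return i,np.array(i['origin']),np.array(i['rotation'])
    from scipy.spatial.transform import Rotation as R
    o=ctrl.get_obs(); w,x,y,z=o['eef_rot']; Rt=R.from_quat([x,y,z,w]).as_matrix()
    T=np.array(i['tool_from_camera']); return i,np.array(o['eef_pos'])+Rt@T[:3,3],Rt@T[:3,:3]
def ray(name,u,v,pose=None):
    i,o,Rm=pose or campose(name)
    d=np.array([(u-i['cx'])/i['fx'],(v-i['cy'])/i['fy']]); s=d.copy()
    for _ in range(20): s=d/(1+i['k1']*(s@s))
    r=Rm@np.array([s[0],s[1],1]); return o,r/np.linalg.norm(r)
def atz(name,u,v,z,pose=None):
    o,r=ray(name,u,v,pose); return o+r*(z-o[2])/r[2]
def proj(name,p,pose=None):
    i,o,Rm=pose or campose(name)
    c=Rm.T@(np.array(p)-o); s=c[:2]/c[2]; s=s*(1+i['k1']*(s@s)); return np.array([i['fx']*s[0]+i['cx'],i['fy']*s[1]+i['cy']])
def tri(obs):
    A=np.zeros((3,3));b=np.zeros(3)
    for o,r in obs:
        P=np.eye(3)-np.outer(r,r);A+=P;b+=P@o
    x=np.linalg.solve(A,b); return x,[np.linalg.norm((np.eye(3)-np.outer(r,r))@(x-o)) for o,r in obs]
E
python3 - <<'E'
from h import *
for n in ['scene','side','wrist']:
    save(n,n+'0.png'); print(n,{k:np.round(v,3).tolist() for k,v in info(n).items()})
o=ctrl.get_obs(); print(o); print(ctrl.pinch_z)
E
```

```text
pics
scene {'fx': 404.38, 'fy': 404.38, 'cx': 316.145, 'cy': 195.937, 'k1': -0.057, 'origin': [1.049, 0.024, 1.107], 'rotation': [-0.188, 0.655, 0.705, -0.196]}
side {'fx': 489.5, 'fy': 489.5, 'cx': 318.09, 'cy': 203.525, 'k1': -0.049, 'origin': [-0.029, 1.155, 1.461], 'rotation': [0.073, -0.178, 0.916, -0.352]}
wrist {'fx': 310.649, 'fy': 310.649, 'cx': 324.821, 'cy': 197.308, 'k1': 0.021, 'tool_from_camera': [[-0.0, 0.96, 0.279, -0.072], [0.001, -0.279, 0.96, -0.142], [1.0, 0.001, -0.001, -0.0], [0.0, 0.0, 0.0, 1.0]]}
{'time_s': 0.15, 'q': array([ 9.25729791e-01,  1.81385742e-01,  1.60776196e+00,  3.36404406e-05,
        1.35382344e+00, -2.06271753e-01]), 'dq': array([-1.96378319e-04, -3.27099809e-03, -1.77574799e-03,  4.78837014e-05,
        9.23489075e-04,  1.05238736e-03]), 'joint_efforts': array([ 1.58566836e-03, -4.45266616e+01, -3.51692677e+01, -2.79032874e-04,
        5.82421475e-03, -2.21950160e-05]), 'eef_pos': array([0.24398893, 0.52020187, 0.23059039]), 'eef_rot': array([-0.68971676,  0.69059493, -0.15411008,  0.15368642]), 'wrist_force': array([-0.32959325,  0.29371597,  0.05411789]), 'torque': array([ 0.01536423, -0.02305829,  0.03624011]), 'opening': 0.9990799316527355}
0.0187
```

```bash
sed -i "s/return i,np.array(i\['origin'\]),np.array(i\['rotation'\])/return i,np.array(i['origin']),QM(i['rotation'])/" h.py
cat >> h.py <<'E'
from scipy.spatial.transform import Rotation
def QM(q): return Rotation.from_quat([q[1],q[2],q[3],q[0]]).as_matrix()
E
python3 - <<'E'
from h import *
for n in ['scene','side']:
  print(n,proj(n,[0.244,0.52,0.231]),proj(n,[0.5,0,0]))
E
```

```text
scene [504.72240106 128.90570901] [318.21328003 232.32640819]
side [317.00868261 314.4679975 ] [307.4773023  213.40060761]
```

View pics/scene0.png

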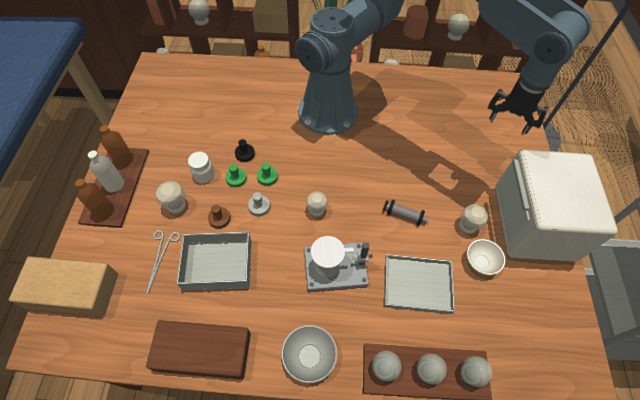

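View pics/side0.png

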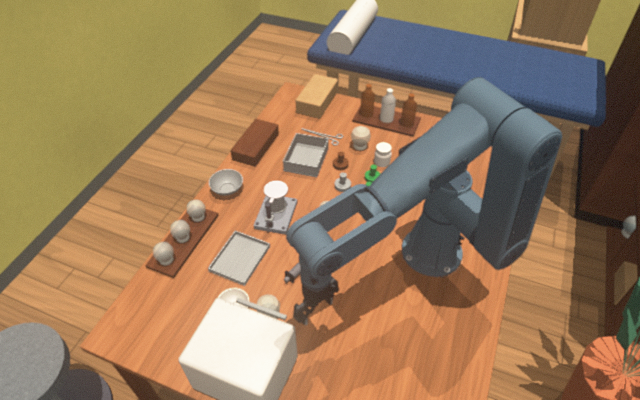

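View pics/wrist0.png

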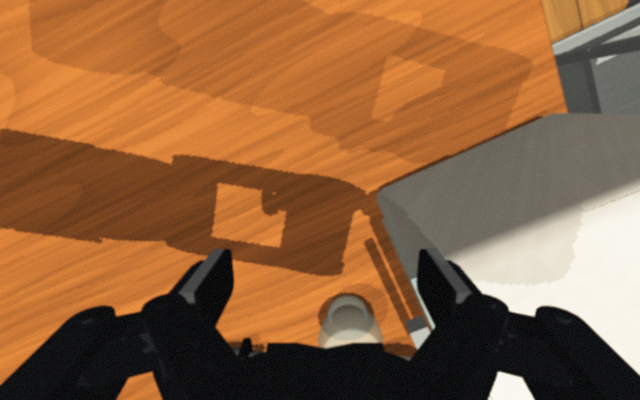

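Scene image: the weight candidates are the grey steel one (259,204), black (245,150), green (235,177) and (267,174), and brown (218,216). I choose the steel one. Pump is at (405,212), plate (328,250), box (215,262), tray (419,283). Next I locate these and check close crops.

```bash
python3 - <<'E'
from h import *
for cam in ['scene','side']:
  for t in ['weight_knob','pump_mid','plate_top','tester','tray','bin']:
    for d in ctrl.silhouettes(t,cam)[:6]:
      m=d['mask']; ys,xs=np.nonzero(m); 
      print(cam,t,round(d['score'],2),np.round(d['bbox']).tolist(),round(xs.mean(),1),round(ys.mean(),1),m.sum())
      np.save(f'pics/m_{cam}_{t}_{int(xs.mean())}_{int(ys.mean())}.npy',m)
a=np.load('pics/scene0.png.npy'); 
c=cv2.resize(a[130:310,150:330],None,fx=3,fy=3,interpolation=cv2.INTER_CUBIC)
cv2.imwrite('pics/c1.png',c[:,:,::-1])
c=cv2.resize(a[190:320,290:470],None,fx=4,fy=4,interpolation=cv2.INTER_CUBIC)
cv2.imwrite('pics/c2.png',c[:,:,::-1])
a=np.load('pics/side0.png.npy'); 
c=cv2.resize(a[120:270,200:400],None,fx=4,fy=4,interpolation=cv2.INTER_CUBIC)
cv2.imwrite('pics/c3.png',c[:,:,::-1])
print(ctrl.get_obs()['time_s'])
E
```

```text
scene weight_knob 0.91 [209.0, 207.0, 231.0, 228.0] 218.5 216.4 389
scene weight_knob 0.82 [233.0, 140.0, 256.0, 163.0] 244.4 151.3 324
scene weight_knob 0.78 [247.0, 192.0, 269.0, 218.0] 258.8 204.4 368
scene weight_knob 0.67 [226.0, 165.0, 249.0, 189.0] 235.9 176.1 343
scene weight_knob 0.57 [256.0, 165.0, 279.0, 184.0] 267.1 174.6 355
scene pump_mid 0.94 [381.0, 202.0, 428.0, 228.0] 405.5 212.5 439
scene plate_top 0.74 [312.0, 236.0, 356.0, 270.0] 328.3 251.7 899
scene tester 0.57 [308.0, 235.0, 370.0, 292.0] 335.1 264.2 2847
scene tray 0.61 [387.0, 253.0, 455.0, 316.0] 418.4 283.7 3659
scene bin 0.87 [177.0, 230.0, 254.0, 289.0] 214.8 261.0 4015
side weight_knob 0.7 [334.0, 154.0, 348.0, 168.0] 340.5 162.1 195
side weight_knob 0.49 [337.0, 173.0, 352.0, 194.0] 342.3 182.6 211
side pump_mid 0.78 [288.0, 263.0, 302.0, 283.0] 292.3 273.3 176
side plate_top 0.91 [262.0, 182.0, 287.0, 203.0] 275.4 189.6 345
side plate_top 0.71 [256.0, 296.0, 281.0, 318.0] 269.3 303.8 327
side tester 0.57 [256.0, 180.0, 301.0, 236.0] 276.0 208.7 1516
side tester 0.21 [267.0, 181.0, 289.0, 203.0] 275.6 190.2 349
side tray 0.6 [208.0, 231.0, 271.0, 285.0] 239.3 257.9 1932
side tray 0.23 [264.0, 216.0, 275.0, 219.0] 269.5 219.2 41
side bin 0.92 [281.0, 132.0, 329.0, 179.0] 306.0 154.8 1530
0.75
```

View pics/c1.png

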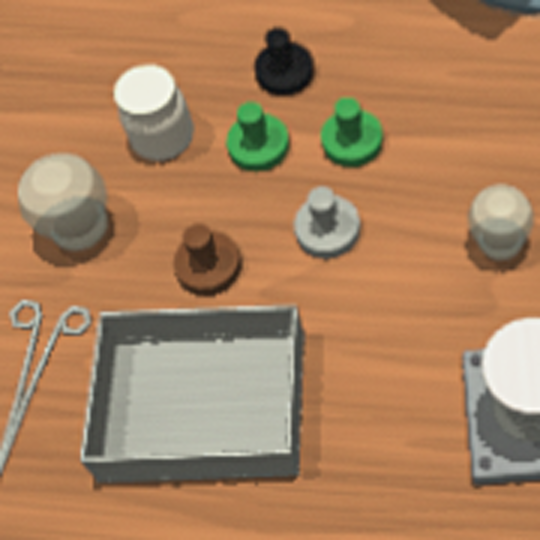

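View pics/c2.png

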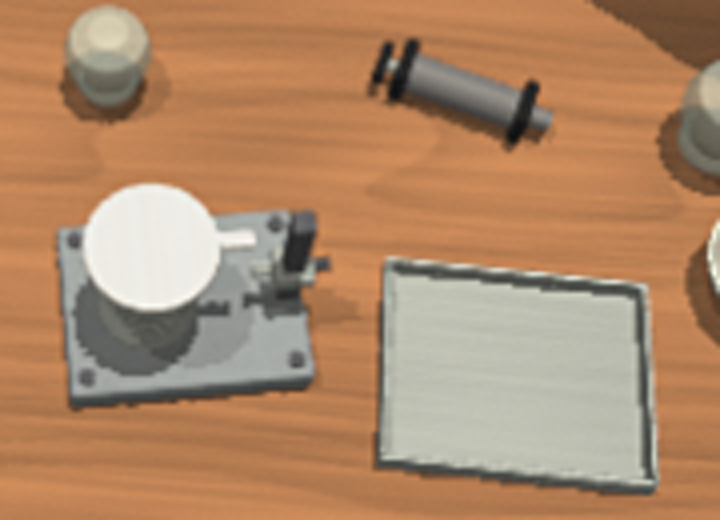

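View pics/c3.png

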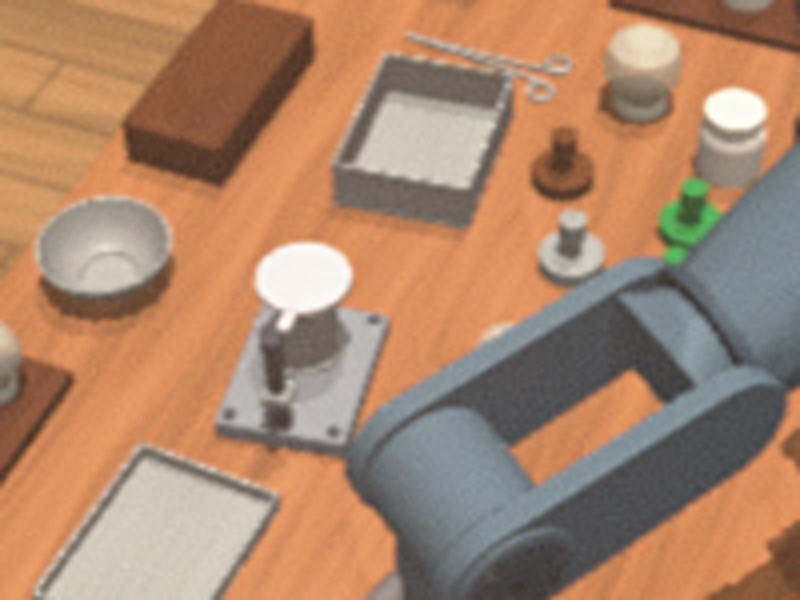

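```bash
python3 - <<'E'
from h import *
def c1(u,v): return 150+u/3,130+v/3
def c2(u,v): return 290+u/4,190+v/4
def c3(u,v): return 200+u/4,120+v/4
f=lambda n,p,z: np.round(atz(n,*p,z),4).tolist()
print('knob top',f('scene',c1(321,195),.068),f('side',c3(573,218),.068))
print('knob top tri',tri([ray('scene',*c1(321,195)),ray('side',*c3(573,218))]))
print('foot',f('scene',c1(328,228),.012),f('side',c3(571,257),.012))
print('plate',f('scene',c2(151,246),.125),f('side',c3(304,275),.125),tri([ray('scene',*c2(151,246)),ray('side',*c3(304,275))]))
print('cap h',f('scene',c2(404,72),.022),'cap n',f('scene',c2(523,112),.022), 'ends',f('scene',c2(380,66),.02),f('scene',c2(548,122),.02))
print('tester base corners',[f('scene',c2(*p),.025) for p in [(60,232),(70,398),(312,378),(290,212)]])
print('tray',[f('scene',c2(*p),.022) for p in [(388,262),(648,286),(656,486),(380,464)]])
print('bin',[f('scene',c1(*p),.06) for p in [(100,312),(298,308),(298,460),(86,458)]])
print('pointer end',f('scene',c2(254,238),.121), 'post top',f('scene',c2(300,220),.145))
print('cupnear', f('scene',c2(108,60),.05))
for n in ['cup_a','jar']:
  for d in ctrl.silhouettes(n,'scene'): 
    b=d['bbox']; print(n,round(d['score'],2),np.round(b),f('scene',((b[0]+b[2])/2,(b[1]+b[3])/2),.045))
E
```

```text
knob top [0.4227, -0.1914, 0.068] [0.4223, -0.1923, 0.068]
knob top tri (array([ 0.4224669 , -0.19171664,  0.06813524]), [np.float64(0.0004188157318169019), np.float64(0.0004188157318168011)])
foot [0.4285, -0.1898, 0.012] [0.4225, -0.1917, 0.012]
plate [0.6162, 0.0316, 0.125] [0.6139, 0.0292, 0.125] (array([0.61484731, 0.03052741, 0.12476731]), [np.float64(0.0015682407712877375), np.float64(0.0015682407712875462)])
cap h [0.4103, 0.22, 0.022] cap n [0.4389, 0.3107, 0.022] ends [0.4052, 0.2018, 0.02] [0.4452, 0.3299, 0.02]
tester base corners [[0.566, -0.0343, 0.025], [0.6897, -0.0168, 0.025], [0.6632, 0.1497, 0.025], [0.5375, 0.1327, 0.025]]
tray [[0.5707, 0.2046, 0.022], [0.5763, 0.393, 0.022], [0.7226, 0.3844, 0.022], [0.7198, 0.1967, 0.022]]
bin [[0.5651, -0.386, 0.06], [0.546, -0.1964, 0.06], [0.6963, -0.1729, 0.06], [0.7099, -0.3639, 0.06]]
pointer end [0.6036, 0.0995, 0.121] post top [0.5995, 0.1273, 0.145]
cupnear [0.4333, -0.0089, 0.05]
cup_a 0.92 [304. 190. 329. 220.] [0.4298, -0.0108, 0.045]
cup_a 0.89 [459. 203. 486. 237.] [0.4463, 0.4624, 0.045]
cup_a 0.89 [152. 183. 186. 214.] [0.4423, -0.4652, 0.045]
cup_a 0.31 [313. 234. 354. 270.] [0.5813, 0.0476, 0.045]
jar 0.77 [188. 152. 212. 182.] [0.3179, -0.396, 0.045]
```

```bash
python3 - <<'E'
from h import *
o=ctrl.get_obs(); M=QM(o['eef_rot']); print(np.round(M,3)); print(np.degrees(np.arctan2(M[1,2],M[0,2])))
E
```

```text
[[ 0.905  0.     0.425]
 [-0.425  0.     0.905]
 [ 0.    -1.     0.   ]]
64.8578937987635
```

```bash
python3 -m pendant '[0.015,-0.0593,-0.007,0,0,-5.4,0.06, 0.015,-0.0593,-0.007,0,0,-5.4,0.06, 0.015,-0.0593,-0.007,0,0,-5.4,0.06, 0.015,-0.0593,-0.007,0,0,-5.4,0.06, 0.015,-0.0593,-0.007,0,0,-5.4,0.06, 0.015,-0.0593,-0.007,0,0,-5.4,0.06, 0.015,-0.0593,-0.007,0,0,-5.4,0.06, 0.015,-0.0593,-0.007,0,0,-5.4,0.06, 0.015,-0.0593,-0.007,0,0,-5.4,0.06, 0.015,-0.0593,-0.007,0,0,-5.4,0.06, 0.015,-0.0593,-0.007,0,0,-5.4,0.06, 0.015,-0.0593,-0.007,0,0,-5.4,0.06]'; python3 -m pendant '[0,0,0,0,0,0,0.06]'
python3 - <<'E'
from h import *
p=campose('wrist'); save('wrist','w1.png'); 
o=ctrl.get_obs(); M=QM(o['eef_rot']); print(o['eef_pos'],np.degrees(np.arctan2(M[1,2],M[0,2])))
for k,z in [('scene',0.053),('top',.068)]:
  print(k,proj('wrist',[0.4235,-0.1915,z],p))
for d in ctrl.silhouettes('weight_knob','wrist'):
  print(d['score'],np.round(d['bbox']))
E
```

```text
time_s: 2.35
eef_pos: [0.4246, -0.1934, 0.1474]
eef_rot: [-0.499, 0.499, -0.5, 0.501]
wrist_force: [0.5, -0.2, 0.9]
opening: 0.704
time_s: 2.48
eef_pos: [0.4247, -0.195, 0.1469]
eef_rot: [-0.499, 0.499, -0.501, 0.501]
wrist_force: [-1.1, 0.9, -1.0]
opening: 0.702
[ 0.42410769 -0.19270885  0.14682912] -0.1259545706023939
scene [324.93906447 195.65615555]
top [324.91809655 201.2210385 ]
0.97 [191. 236. 248. 295.]
0.88 [341. 264. 399. 346.]
0.84 [287. 149. 361. 225.]
0.67 [ 61. 228. 156. 313.]
0.65 [149. 139. 240. 214.]
```

View pics/w1.png

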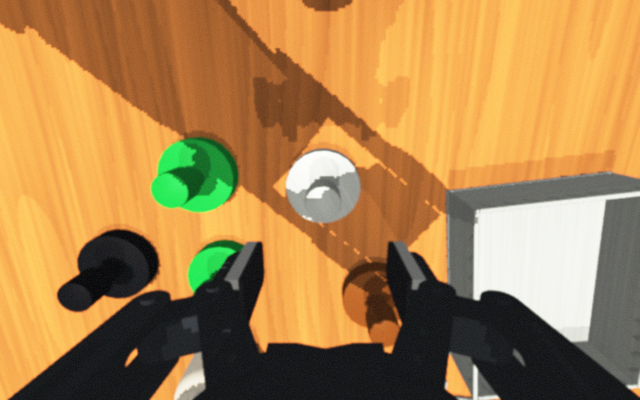

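```bash
python3 - <<'E'
from h import *
a=np.load('pics/w1.png.npy')
cv2.imwrite('pics/w1c.png',cv2.resize(a[130:240,260:390],None,fx=5,fy=5,interpolation=cv2.INTER_CUBIC)[:,:,::-1])
E
```

```text
(no output)
```

View pics/w1c.png

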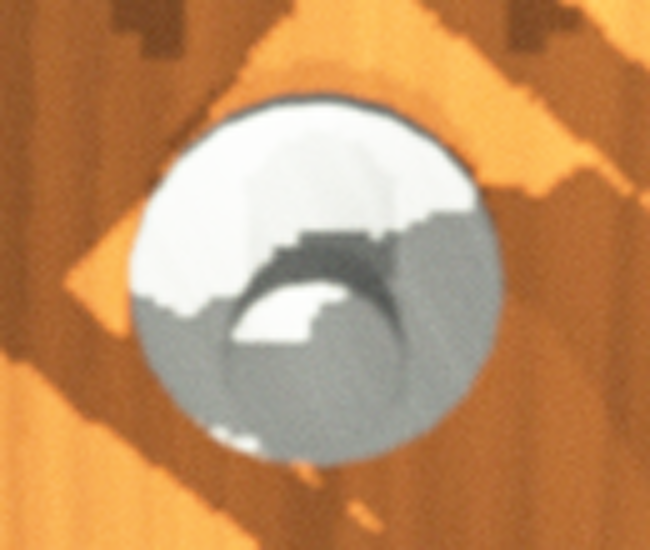

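```bash
python3 - <<'E'
from h import *
print(atz('wrist',322.8,203,.068),atz('wrist',323.2,186,.018))
print(ctrl.get_obs()['eef_pos'])
E
```

```text
[ 0.42104155 -0.18905346  0.068     ] [ 0.42097519 -0.18859673  0.018     ]
[ 0.42388605 -0.19131409  0.14688714]
```

```bash
python3 -m pendant '[-0.0025,0.001,-0.0315,0,0,0,0.055, 0,0,-0.03,0,0,0,0.055, 0,0,-0.03,0,0,0,0.055, 0,0,-0.02,0,0,0,0.055, 0,0,0,0,0,0,0.01, 0,0,0,0,0,0,0.01, 0,0,0,0,0,0,0.01, 0,0,0,0,0,0,0.01, 0,0,0,0,0,0,0.01]'
python3 - <<'E'
from h import *
save('wrist','w2.png'); o=ctrl.get_obs(); print(o['eef_pos'],o['opening'],o['wrist_force'])
E
```

```text
time_s: 3.7
eef_pos: [0.4222, -0.1899, 0.0365]
eef_rot: [0.5, -0.5, 0.5, -0.5]
wrist_force: [0.6, 4.8, 4.3]
opening: 0.31
[ 0.42217184 -0.18989339  0.03643385] 0.3097702752879067 [1.05243985 4.87617525 6.03005096]
```

View pics/w2.png

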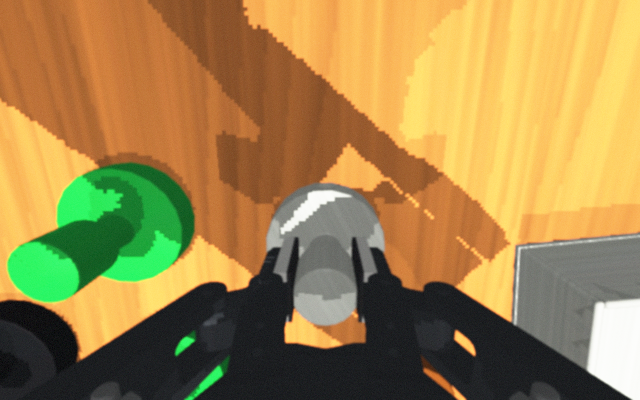

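The weight is gripped by its knob (opening 26 mm, wrist view around (325,270)). Next I lift it and carry it over the plate.

```bash
python3 -m pendant '[0,0,0.04,0,0,0,0.01, 0,0,0.06,0,0,0,0.01, 0,0,0.06,0,0,0,0.01, 0.03,0.035,0,0,0,0,0.01, 0.0386,0.0441,0,0,0,0,0.01, 0.0386,0.0441,0,0,0,0,0.01, 0.0386,0.0441,0,0,0,0,0.01, 0.0272,0.0302,0,0,0,0,0.01, 0.02,0.023,0,0,0,0,0.01, 0,0,0,0,0,0,0.01, 0,0,0,0,0,0,0.01, 0,0,0,0,0,0,0.01]'
python3 - <<'E'
from h import *
p=campose('wrist');save('wrist','w3.png'); save('scene','s3.png'); save('side','d3.png'); o=ctrl.get_obs(); print(o['eef_pos'],o['opening'],o['wrist_force'])
for d in ctrl.silhouettes('weight_knob','scene')[:5]: print(d['score'],d['bbox'])
import cv2
a=np.load('pics/s3.png.npy')[170:320,250:430]; b=np.load('pics/d3.png.npy')[130:250,220:370]
cv2.imwrite('pics/s3c.png',cv2.resize(a,None,fx=4,fy=4,interpolation=cv2.INTER_CUBIC)[:,:,::-1])
cv2.imwrite('pics/d3c.png',cv2.resize(b,None,fx=5,fy=5,interpolation=cv2.INTER_CUBIC)[:,:,::-1])
E
```

```text
time_s: 5.25
eef_pos: [0.6141, 0.0295, 0.1953]
eef_rot: [-0.5, 0.5, -0.5, 0.5]
wrist_force: [-0.4, 0.4, -5.8]
opening: 0.304
[0.61452661 0.02966807 0.19588553] 0.30863188636505207 [-0.03499954 -0.4708717  -5.61873283]
0.87 [313.3, 232.5, 339.1, 256.3]
0.86 [258.1, 164.3, 278.2, 186.1]
0.8 [209.4, 203.9, 229.3, 226.9]
0.74 [225.2, 165.2, 248.0, 189.5]
0.72 [235.8, 142.8, 257.1, 163.9]
```

View pics/s3c.png

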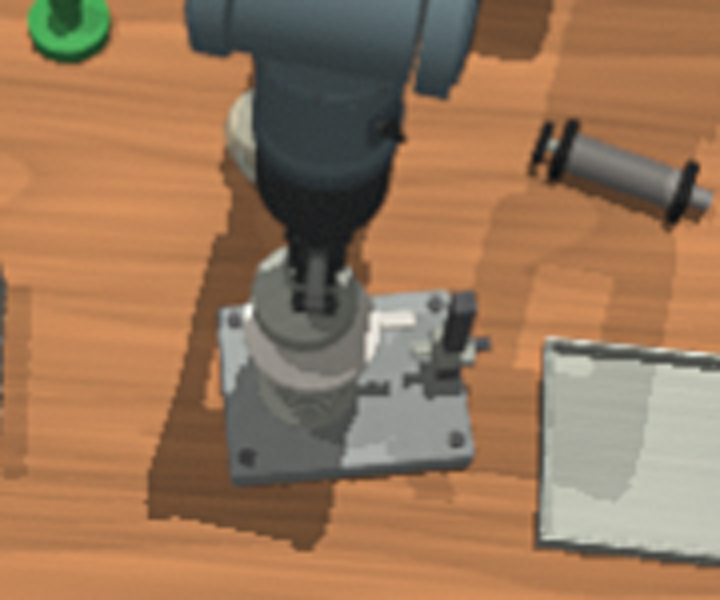

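View pics/d3c.png

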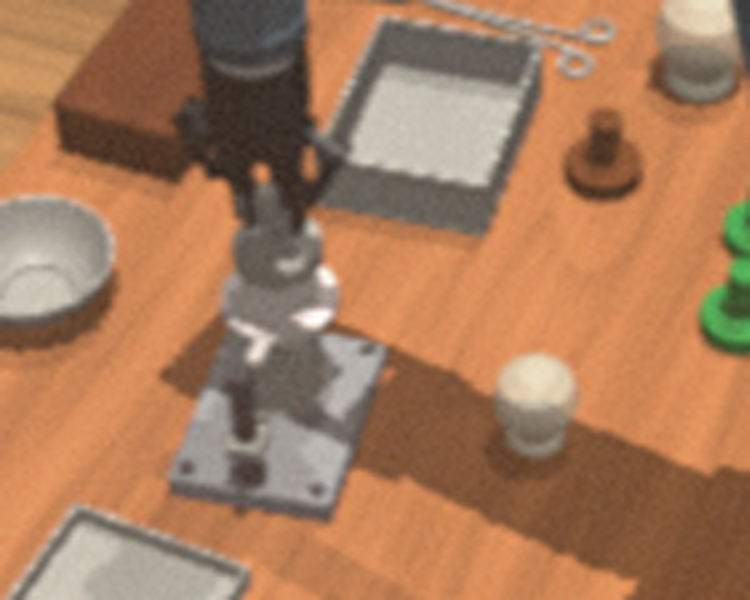

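View pics/w3.png

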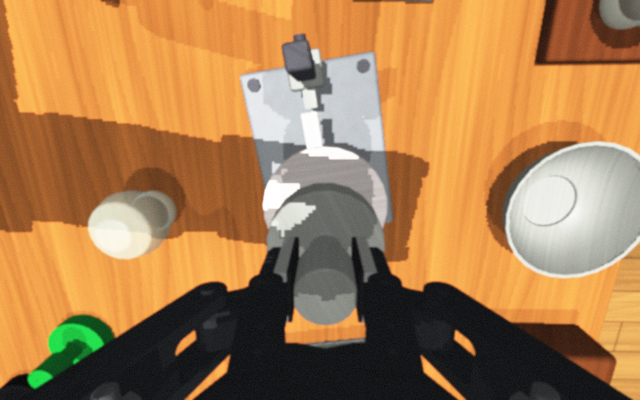

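```bash
python3 - <<'E'
from h import *
import numpy as np
p=campose('wrist'); a=np.load('pics/w3.png.npy').copy()
for c,col in [((0.6148,0.0305),(255,0,0)),((0.6162,0.0316),(0,0,255))]:
  for t in np.linspace(0,2*np.pi,120):
    u,v=proj('wrist',[c[0]+.045*np.cos(t),c[1]+.045*np.sin(t),.125],p)
    if v<240: a[int(round(v)),int(round(u))]=col
cv2.imwrite('pics/w3c.png',cv2.resize(a[20:240,230:430],None,fx=3.5,fy=3.5,interpolation=cv2.INTER_NEAREST)[:,:,::-1][:600])
E
```

```text
(no output)
```

View pics/w3c.png

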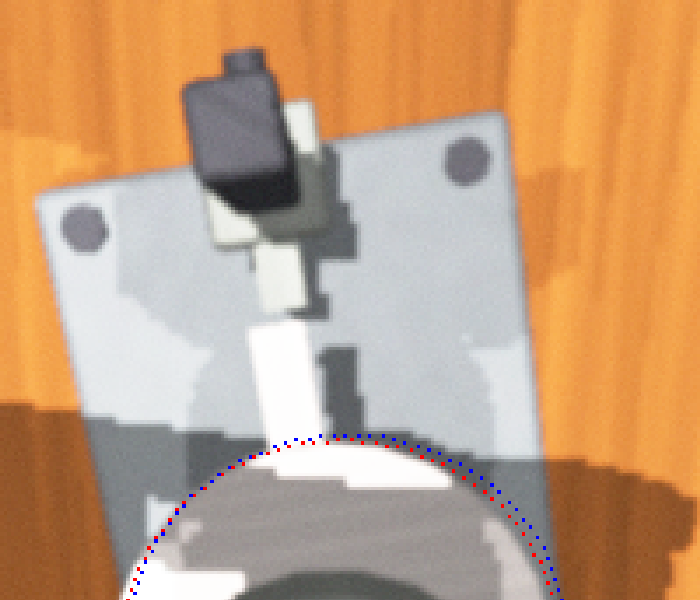

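```bash
python3 -m pendant '[0,0.0003,-0.02,0,0,0,0.01, 0,0,-0.01,0,0,0,0.01, 0,0,-0.005,0,0,0,0.01, 0,0,-0.005,0,0,0,0.01, 0,0,-0.005,0,0,0,0.01, 0,0,-0.005,0,0,0,0.01, 0,0,-0.005,0,0,0,0.01, 0,0,-0.004,0,0,0,0.01, 0,0,-0.003,0,0,0,0.01, 0,0,0,0,0,0,0.01, 0,0,0,0,0,0,0.01]'
python3 - <<'E'
from h import *
p=campose('wrist');save('wrist','w4.png'); o=ctrl.get_obs(); print(o['eef_pos'],o['opening'],o['wrist_force'],o['torque'])
E
```

```text
time_s: 6.82
eef_pos: [0.615, 0.0307, 0.1341]
eef_rot: [0.5, -0.5, 0.5, -0.5]
wrist_force: [-0.3, -0.2, -2.8]
opening: 0.307
[0.61495851 0.03074829 0.13405184] 0.30280565919092844 [-0.27984578  0.03431673 -2.23763306] [ 0.01465725  0.2749353  -0.03721807]
```

View pics/w4.png

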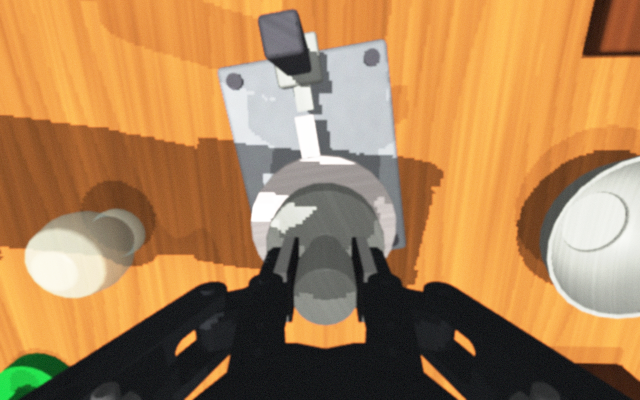

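```bash
python3 -m pendant '[0,0,-0.005,0,0,0,0.01, 0,0,-0.004,0,0,0,0.01, 0,0,-0.003,0,0,0,0.01, 0,0,0,0,0,0,0.01, 0,0,0,0,0,0,0.01]'
python3 - <<'E'
from h import *
o=ctrl.get_obs(); print(o['eef_pos'],o['opening'],o['wrist_force'])
E
```

```text
time_s: 7.5
eef_pos: [0.6151, 0.0307, 0.122]
eef_rot: [0.5, -0.5, 0.5, -0.5]
wrist_force: [0.2, 0.3, -1.0]
opening: 0.307
[0.61507176 0.03071774 0.12201419] 0.3066604978520811 [ 0.19165455  0.30491304 -0.96226628]
```

```bash
python3 -m pendant '[0,0,-0.001,0,0,0,0.03, 0,0,0,0,0,0,0.038, 0,0,0,0,0,0,0.05, 0,0,0,0,0,0,0.055, 0,0,0.01,0,0,0,0.055, 0,0,0.03,0,0,0,0.055, 0,0,0.04,0,0,0,0.055, 0,-0.0,0.04,0,0,0,0.055, 0,0,0,0,0,0,0.055]'
python3 - <<'E'
from h import *
p=campose('wrist');save('wrist','w5.png'); o=ctrl.get_obs(); print(o['eef_pos'],o['opening'],o['wrist_force'])
E
```

```text
time_s: 8.62
eef_pos: [0.6173, 0.0305, 0.2462]
eef_rot: [-0.502, 0.498, -0.497, 0.502]
wrist_force: [-0.4, 0.2, -0.8]
opening: 0.643
[0.61595272 0.03061392 0.24353203] 0.6456295847690519 [-0.42183372  0.28453686 -1.59831265]
```

View pics/w5.png

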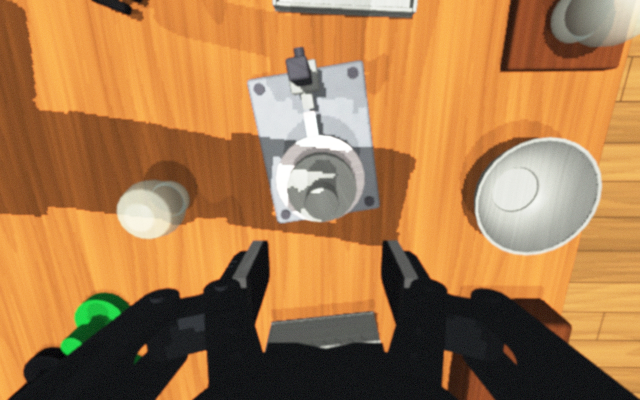

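The weight stands on the plate at (325,190). For a level side view of pointer against mark, I bring the wrist camera round to the robot side of the tester.

```bash
python3 -m pendant '[-0.03,0.005,0,0,-9,0,0.02, -0.03,0.005,0,0,-9,0,0.02, -0.024,0.005,0,0,-9,0,0.02, 0,0.005,-0.01,0,-9,0,0.02, 0,0.006,-0.01,0,-9,0,0.02, 0,0,-0.014,0,-5,0,0.02, 0,0,-0.015,0,0,9,0.02, 0,0,-0.015,0,0,9,0.02, 0,0,-0.015,0,0,9,0.02, 0,0,-0.015,0,0,3,0.02, 0,0,0,0,0,0,0.02, 0,0,0,0,0,0,0.02]'
python3 - <<'E'
from h import *
p=campose('wrist');save('wrist','w6.png'); o=ctrl.get_obs(); print(o['eef_pos'],np.round(QM(o['eef_rot']),3),o['opening'],o['wrist_force'],o['q'])
E
```

```text
time_s: 10.18
eef_pos: [0.5253, 0.0565, 0.1524]
eef_rot: [0.768, -0.298, 0.207, -0.528]
wrist_force: [-0.6, 0.6, 0.4]
opening: 0.234
[0.52552771 0.05664105 0.15284194] [[ 0.357  0.688  0.632]
 [-0.934  0.264  0.24 ]
 [-0.002 -0.676  0.737]] 0.23134813499032236 [-0.01673966  0.42361314 -0.08634182] [-0.48322959 -0.17697981  2.38900044  1.14499611  0.65336194 -1.70553509]
```

View pics/w6.png

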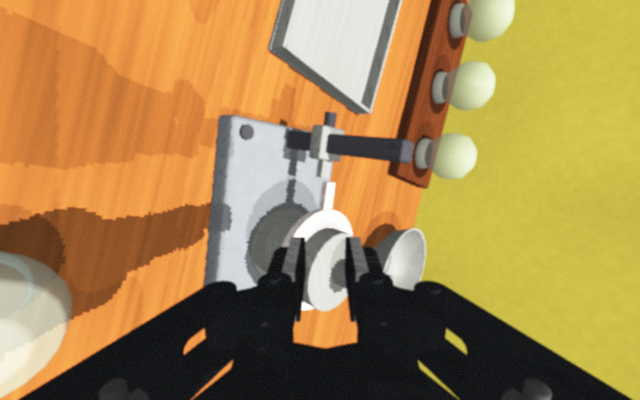

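```bash
python3 - <<'E'
from h import *
a=np.load('pics/w6.png.npy')
cv2.imwrite('pics/w6c.png',cv2.resize(a[110:220,270:400],None,fx=6,fy=5.4,interpolation=cv2.INTER_CUBIC)[:,:,::-1])
P0=np.array([0.6145,0.0302]);t=np.array([-0.16,0.987])
for r in [.0675,.0715]:
  for z in [.07,.08,.09]:
    q=P0+t*r; print(r,z,proj('wrist',[q[0],q[1],z]))
E
```

```text
0.0675 0.07 [324.27303095 181.08986081]
0.0675 0.08 [332.93259661 182.90169025]
0.0675 0.09 [342.03125606 184.80480948]
0.0715 0.07 [324.90082427 176.53030564]
0.0715 0.08 [333.59322456 178.23296795]
0.0715 0.09 [342.72728963 180.02139098]
```

View pics/w6c.png

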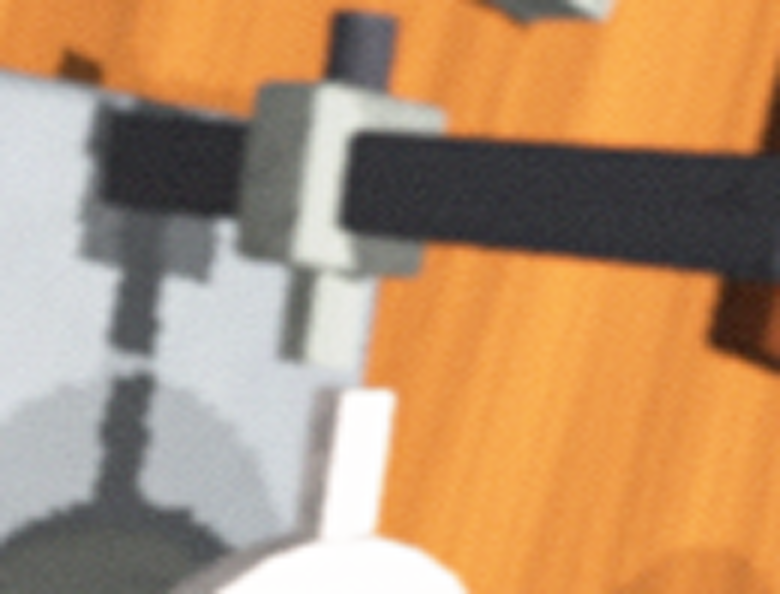

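The pointer (white, (329,182)–(333,208)) sits to the right of the mark ((322,168)) in this rotated view, and right is up along the post. The offset is about 6.5 px at 0.88 px/mm, so the pointer is roughly 7 mm above the mark. The spring is good, so the pump goes in the tray.

```bash
python3 - <<'E'
from h import *
o=ctrl.get_obs(); M=QM(o['eef_rot']); 
h=np.radians(-17.5); z=np.array([np.cos(h),np.sin(h),0]); y=np.array([0,0,-1.]); x=np.cross(y,z)
T=np.stack([x,y,z],1); r=Rotation.from_matrix(T@M.T).as_rotvec(degrees=True); print(r,np.linalg.norm(r))
print(np.array([0.4246,0.2654,0.17])-o['eef_pos'])
E
```

```text
[ -1.54564976  48.28527226 -36.13104246] 60.32668380883185
[-0.10092771  0.20875895  0.01715806]
```

```bash
python3 -m pendant '[-0.01,0,0.03,-0.155,4.83,-3.61,0.06, -0.01,0.01,0.03,-0.155,4.83,-3.61,0.06, -0.01,0.023,0,-0.155,4.83,-3.61,0.06, -0.01,0.023,0,-0.155,4.83,-3.61,0.06, -0.01,0.023,0,-0.155,4.83,-3.61,0.06, -0.01,0.026,0,-0.155,4.83,-3.61,0.06, -0.01,0.026,0,-0.155,4.83,-3.61,0.06, -0.01,0.026,0,-0.155,4.83,-3.61,0.06, -0.01,0.026,-0.02,-0.155,4.83,-3.61,0.06, -0.011,0.026,-0.023,-0.155,4.83,-3.61,0.06, 0,0,0,0,0,0,0.06, 0,0,0,0,0,0,0.06]'
python3 - <<'E'
from h import *
o=ctrl.get_obs(); M=QM(o['eef_rot']);p=campose('wrist');save('wrist','w7.png');  
h=np.radians(-17.5); z=np.array([np.cos(h),np.sin(h),0]); y=np.array([0,0,-1.]); x=np.cross(y,z)
T=np.stack([x,y,z],1); r=Rotation.from_matrix(T@M.T).as_rotvec(degrees=True); print(r,np.linalg.norm(r))
print(o['eef_pos'],o['q'],o['wrist_force'])
for d in ctrl.silhouettes('pump_mid','wrist'):
  m=d['mask']; ys,xs=np.nonzero(m); print(d['score'],d['bbox'],xs.mean(),ys.mean())
E
```

```text
time_s: 11.72
eef_pos: [0.4349, 0.2585, 0.1488]
eef_rot: [-0.468, 0.407, -0.543, 0.565]
wrist_force: [-0.4, 0.1, 0.4]
opening: 0.705
[-1.47015718  5.0698264  -4.10981075] 6.689921244969958
[0.43485426 0.25850453 0.14878836] [3.00256845e-01 5.80368388e-02 1.92510815e+00 1.87787358e-03
 1.06635240e+00 5.33077107e-01] [-0.35446659  0.08999177  0.35210201]
0.69 [269.1, 113.4, 325.0, 269.0] 296.5327676475898 195.29337425528072
```

View pics/w7.png

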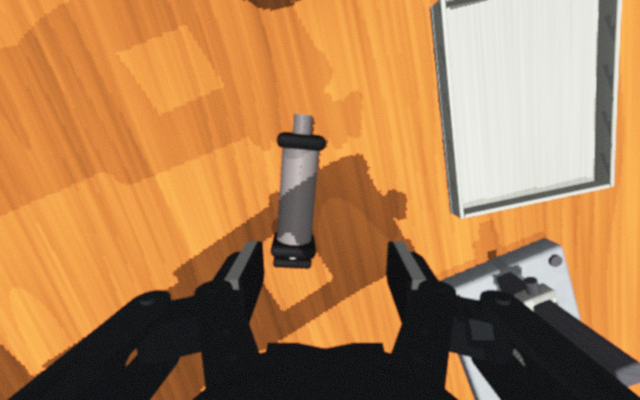

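```bash
python3 - <<'E'
from h import *
n=atz('wrist',301.5,141,.026); k=atz('wrist',294.5,244,.026)
b=[atz('wrist',*q,.02) for q in [(301,150),(295,240)]]
print(n,k,(n+k)/2,np.degrees(np.arctan2(*(n-k)[[1,0]])),np.linalg.norm(n-k)); print(b, np.degrees(np.arctan2(*(b[0]-b[1])[[1,0]])))
E
```

```text
[0.43562433 0.30811389 0.026     ] [0.40603926 0.21972169 0.026     ] [0.42083179 0.26391779 0.026     ] 71.49449026512411 0.09321189674104419
[array([0.43319758, 0.30040721, 0.02      ]), array([0.40678674, 0.22113053, 0.02      ])] 71.57462407480456
```

```bash
python3 -m pendant '[-0.0133,0.006,-0.02,-1.47,5.07,-4.6,0.055, 0,0,-0.04,0,0,0,0.055, 0,0,-0.03,0,0,0,0.055, 0,0,0,0,0,0,0.055, 0,0,0,0,0,0,0.055]'
python3 - <<'E'
from h import *
o=ctrl.get_obs(); M=QM(o['eef_rot']);p=campose('wrist');save('wrist','w8.png');  
h=np.radians(-18); z=np.array([np.cos(h),np.sin(h),0]); y=np.array([0,0,-1.]); x=np.cross(y,z)
T=np.stack([x,y,z],1); r=Rotation.from_matrix(T@M.T).as_rotvec(degrees=True); print(r); print(o['eef_pos'])
E
```

```text
time_s: 12.45
eef_pos: [0.4227, 0.2644, 0.0597]
eef_rot: [0.415, -0.415, 0.573, -0.572]
wrist_force: [0.1, 0.8, -0.0]
opening: 0.644
[-0.02873931  0.02961048  0.12815464]
[0.42269397 0.26441464 0.05974744]
```

View pics/w8.png

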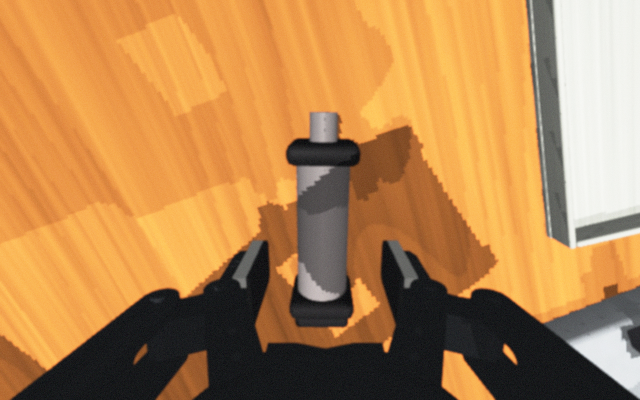

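The pump lies aligned and centred between the jaws (axis at column 323). Next I descend and grip.

```bash
python3 -m pendant '[-0.0007,0,-0.03,0,0,0,0.055, 0,0,-0.023,0,0,0,0.055, 0,0,0,0,0,0,0.055, 0,0,0,0,0,0,0.02, 0,0,0,0,0,0,0.02, 0,0,0,0,0,0,0.02, 0,0,0,0,0,0,0.02, 0,0,0.03,0,0,0,0.02, 0,0,0.04,0,0,0,0.02, 0,0,0.04,0,0,0,0.02, 0,0,0,0,0,0,0.02]'
python3 - <<'E'
from h import *
o=ctrl.get_obs(); print(o['eef_pos'],o['opening'],o['wrist_force']);save('wrist','w9.png'); save('scene','s9.png')
E
```

```text
time_s: 13.88
eef_pos: [0.4237, 0.2655, 0.1193]
eef_rot: [-0.417, 0.413, -0.572, 0.573]
wrist_force: [0.1, 0.6, -1.1]
opening: 0.355
[0.42369516 0.26553862 0.11933622] 0.35521423294570686 [ 0.1357967   0.63308708 -1.07308503]
```

View pics/w9.png

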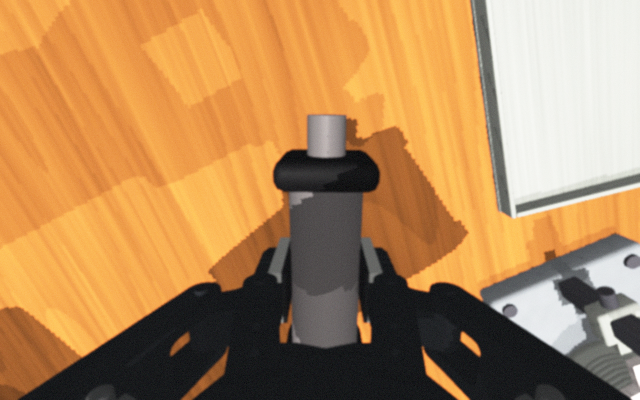

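View pics/s9.png

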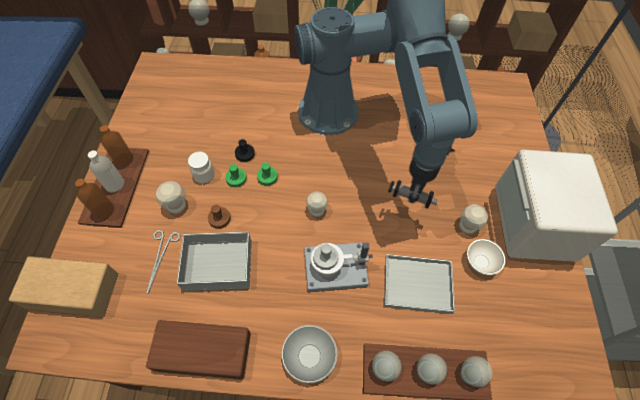

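```bash
python3 -m pendant '[0.03,0.004,0,0,0,3.1,0.02, 0.045,0.006,0,0,0,3.1,0.02, 0.045,0.006,0,0,0,3.1,0.02, 0.045,0.006,0,0,0,3.1,0.02, 0.036,0.0042,0,0,0,3.1,0.02, 0.0226,0.003,-0.03,0,0,0,0.02, 0,0,-0.02,0,0,0,0.02, 0,0,0,0,0,0,0.02, 0,0,0,0,0,0,0.02]'
python3 - <<'E'
from h import *
o=ctrl.get_obs(); print(o['eef_pos'],o['opening'],o['wrist_force']);save('wrist','w10.png'); save('scene','s10.png'); print(o['q'])
M=QM(o['eef_rot']); print(np.degrees(np.arctan2(M[1,2],M[0,2])))
E
```

```text
time_s: 15.1
eef_pos: [0.6435, 0.2938, 0.0651]
eef_rot: [0.488, -0.49, 0.511, -0.511]
wrist_force: [0.8, 0.2, -0.5]
opening: 0.354
[0.64354582 0.29378952 0.06514779] 0.35439224395492164 [ 0.83110809  0.16030128 -0.51098612]
[ 2.61093947e-01  6.34776444e-01  1.34304334e+00 -3.10033008e-04
  1.16658882e+00  3.06131556e-01]
-2.573539088010694
```

View pics/w10.png

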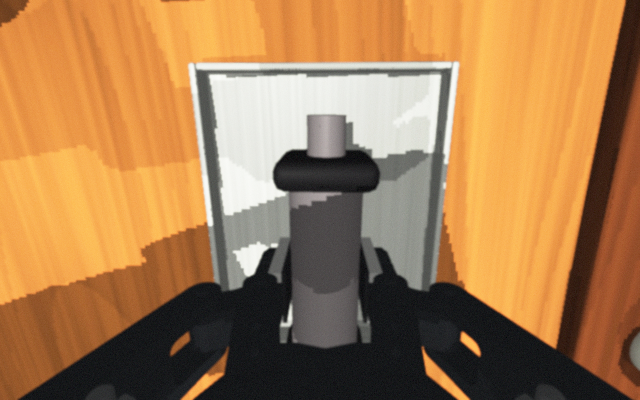

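View pics/s10.png

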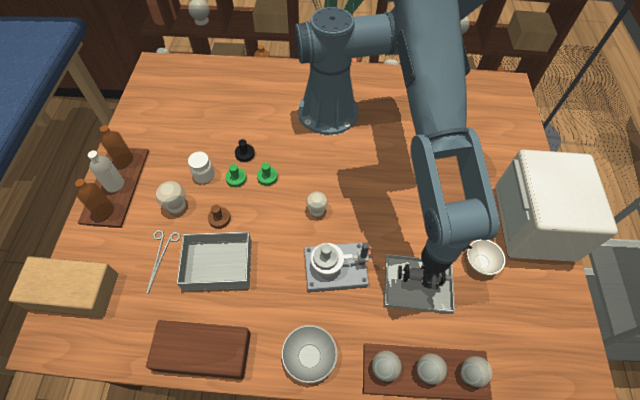

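```bash
python3 -m pendant '[0,0,-0.025,0,0,0,0.02, 0,0,-0.015,0,0,0,0.02, 0,0,-0.009,0,0,0,0.02, 0,0,-0.004,0,0,0,0.02, 0,0,0,0,0,0,0.02, 0,0,0,0,0,0,0.02]'
```

```text
time_s: 15.95
eef_pos: [0.6449, 0.2938, 0.0128]
eef_rot: [0.488, -0.489, 0.511, -0.511]
wrist_force: [0.3, 0.3, -1.5]
opening: 0.352
```

```bash
python3 -m pendant '[0,0,-0.0012,0,0,0,0.02, 0,0,0,0,0,0,0.02, 0,0,0,0,0,0,0.04, 0,0,0,0,0,0,0.055, 0,0,0,0,0,0,0.055, 0,0,0.02,0,0,0,0.055, 0,0,0.05,0,0,0,0.055, 0,0,0.06,0,0,0,0.055, 0,0,0.06,0,0,0,0.055, -0.04,0,0.04,0,0,0,0.055, -0.06,0,0.01,0,0,0,0.055, -0.06,0,0,0,0,0,0.055]'
python3 -m pendant '[-0.06,0.01,0,0,0,0,0.055, -0.06,0.01,0,0,0,0,0.055, -0.02,0,0,0,0,0,0.055, 0,0,0,0,0,0,0.055]'
python3 - <<'E'
from h import *
o=ctrl.get_obs(); print(o['eef_pos'],o['opening'],o['wrist_force']);save('wrist','w11.png'); a=save('scene','s11.png'); b=save('side','d11.png')
cv2.imwrite('pics/s11c.png',cv2.resize(a[190:330,290:490],None,fx=4,fy=4,interpolation=cv2.INTER_CUBIC)[:,:,::-1])
cv2.imwrite('pics/d11c.png',cv2.resize(b[130:290,200:370],None,fx=3.7,fy=3.7,interpolation=cv2.INTER_CUBIC)[:,:,::-1])
E
```

```text
time_s: 17.45
eef_pos: [0.4837, 0.2938, 0.2542]
eef_rot: [-0.489, 0.487, -0.511, 0.512]
wrist_force: [-0.0, 1.0, 1.4]
opening: 0.638
time_s: 17.95
eef_pos: [0.3441, 0.314, 0.2523]
eef_rot: [-0.489, 0.489, -0.511, 0.511]
wrist_force: [0.9, -0.2, -0.1]
opening: 0.645
[0.34406101 0.31400657 0.25232614] 0.6450099235035103 [ 0.89870338 -0.19765571 -0.12276184]
```

View pics/s11c.png

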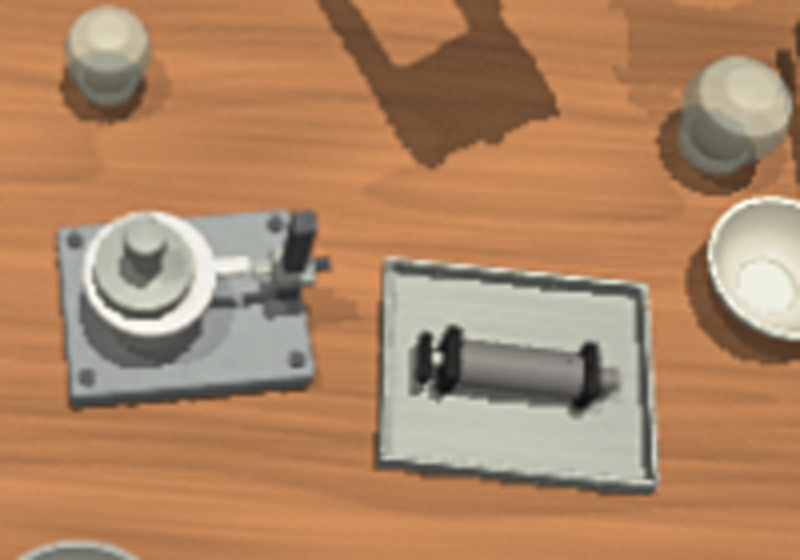

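View pics/d11c.png

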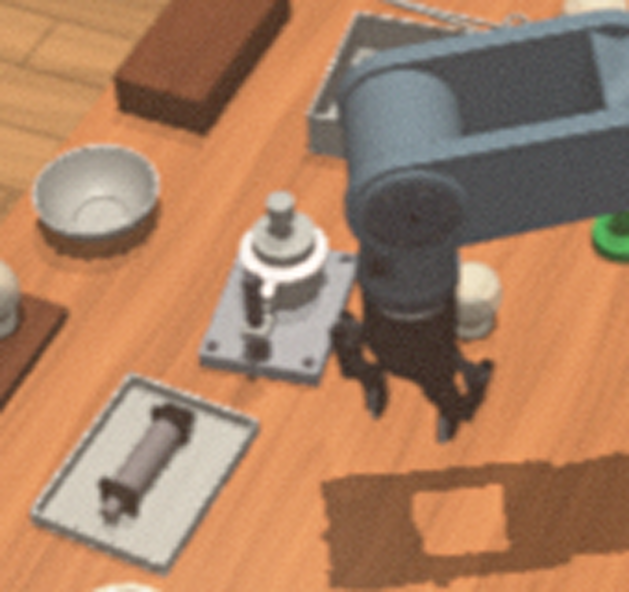

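View pics/s11.png

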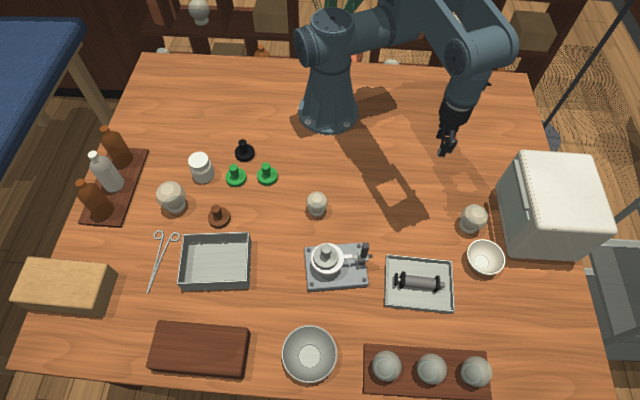

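The pump lies flat and centred in the tray at about (419,282). The weight stands on the plate at (326,257), the bystanders haven't moved, and the robot is clear of everything. I'm handing in.

```bash
python3 -m pendant '[0,0,0,0,0,0,0.055]'; python3 -c "
from bench import ctrl
print(ctrl.hand_in())"
```

```text
time_s: 18.23
eef_pos: [0.3456, 0.3134, 0.2508]
eef_rot: [0.487, -0.489, 0.512, -0.511]
wrist_force: [-0.5, 0.2, 0.1]
opening: 0.644
the job is handed in; nothing more can be done
None
```

The job is done and was handed in at about 18 s: the pump lies flat in the shallow tray because the spring tested good.

- **Test:** I set the steel weight upright on the middle of the plate, lowered the plate most of the way by hand, let go and waited over 2 s. A close wrist view then showed the pointer stopped about 7 mm above the mark. I measured this in one picture only, but three separate edges of the pointer and mark agreed.
- **Pump:** I moved it only after that reading, then laid it in the tray.
- **Final checks:** The scene and side pictures show the pump flat inside the tray and the weight standing on the plate. The scene picture shows the cups, look-alikes and other things where they were, and the robot is clear of everything. The wrist force stayed at 8 N or less at every reading, and no check failed or disagreed.

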